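# Heft the play tins and hold the heaviest over the open pot

### The job

Each of the three identical closed tins on the play table has a block shut inside, one of them a heavy one: lift them, find the heaviest by feel, and hold it up, upright, over the middle of whichever pot has no lid on, with the bottom of the tin a good 12 cm above the table. Set the two lighter tins back down standing upright on the table, do not drop or tip any tin, and leave the pot lid, the carrot slice in the pot and the other toys where they are. The program finishes while the gripper is still holding the heaviest tin up there; do not put it down or let go.

Things in the scene. Friction and masses are not known exactly. Their poses are not given: they have to be found in the camera images.
- tin_a: closed plain metal play tin, an upright cylinder 56 mm in diameter, 75 mm high; its lid, the top 15 mm, is 58 mm in diameter. The three tins look alike and differ only in the loose block shut inside: all under 0.4 kg, the heaviest at least 0.15 kg above the others. Which is heaviest changes with every start. Origin: centre of the underside; z up the tin's axis
- tin_b: closed plain metal play tin, an upright cylinder 56 mm in diameter, 75 mm high; its lid, the top 15 mm, is 58 mm in diameter. The three tins look alike and differ only in the loose block shut inside: all under 0.4 kg, the heaviest at least 0.15 kg above the others. Which is heaviest changes with every start. Origin: centre of the underside; z up the tin's axis
- tin_c: closed plain metal play tin, an upright cylinder 56 mm in diameter, 75 mm high; its lid, the top 15 mm, is 58 mm in diameter. The three tins look alike and differ only in the loose block shut inside: all under 0.4 kg, the heaviest at least 0.15 kg above the others. Which is heaviest changes with every start. Origin: centre of the underside; z up the tin's axis
- pot_left: steel toy pot fixed on a black toy hotplate 110 mm square, 12 mm high; pot 80 mm in outer diameter, wall 3 mm, rim 57 mm above the table, loop handles reaching 54 mm from its middle at its own +y and -y sides. It cannot move. It stands to the robot's left (+y). Exactly one of the two pots has the lid on. Origin: on the table under the pot's middle; z up
- pot_right: steel toy pot fixed on a black toy hotplate 110 mm square, 12 mm high; pot 80 mm in outer diameter, wall 3 mm, rim 57 mm above the table, loop handles reaching 54 mm from its middle at its own +y and -y sides. It cannot move. It stands to the robot's right (-y). Exactly one of the two pots has the lid on. Origin: on the table under the pot's middle; z up
- pot_lid: loose round steel pot lid, 84 mm in diameter, 4 mm thick, with a knob to 18 mm above its underside (about 75 mm above the table); it lies centred on one of the two pots, so that pot is the covered one. Origin: centre of the plate's underside, at rim height; z up
- carrot_slice: orange toy carrot slice, a disc 28 mm in diameter and 12 mm thick, lying in the open pot. Origin: centre of the underside
- shaker: bystander: wooden toy shaker, 30 mm wide, 50 mm high, standing among the tins. Origin: centre of the underside
- beaker: bystander: small plastic beaker, 30 mm wide, 35 mm high, standing among the tins. Origin: centre of the underside
- bun: bystander: wooden toy bun, 42 mm wide, 25 mm high, between the pots. Origin: centre of the underside
- spoon: bystander: wooden toy spoon 130 mm long lying on the table, under 25 mm high, at the robot's left. Origin: near its middle
- whisk: bystander: green silicone toy whisk about 160 mm long and 40 mm high lying on the table at the robot's right. Origin: near its middle, x along it
- jug: bystander: white toy mug 50 mm wide, 60 mm high, beyond the pots. Origin: centre of the underside
- table: the white melamine play table, its top at z = 0. Fixed on it, clear of the work: a red toy pedal bin 154 mm high at the far right, a yellow toy high chair 225 mm high at the right edge and a wooden toy dresser 290 mm high at the left edge; keep out of them
Not all that is in view belongs to the job. What is shaped like the tin_c but red is not meant. What is shaped like the tin_b but turquoise is not meant.

How it is judged:
At the end, for the whole second after the job is handed in: Heaviest tin still in the fingers, upright within 0.2 rad, underside over 100 mm above the table, axis within 30 mm of the lidless pot's middle, touching nothing else; the two lighter tins (under 2.2 N on the table) released, upright (0.1 rad), still; lid on its pot (((((horizontal distance between pot_lid and pot_right below 0.03 m and horizontal distance between tin_a and pot_left below 0.03 m) or (horizontal distance between pot_lid and pot_left below 0.03 m and horizontal distance between tin_a and pot_right below 0.03 m)) and height (world z) of tin_a above 0.1 m and angle between tin_a's own z axis and vertical below 0.2 rad and linear speed of tin_a below 0.05 m/s and contact force between tin_a and the fingers above 0.3 N and contact force between tin_a and pot_left below 0.05 N and contact force between tin_a and pot_right below 0.05 N and contact force between tin_a and pot_lid below 0.05 N and contact force between tin_a and tin_b below 0.05 N and contact force between tin_a and tin_c below 0.05 N and height (world z) of each of tin_b, tin_c below 0.006 m and angle between each of tin_b, tin_c's own z axis and vertical below 0.1 rad and linear speed of each of tin_b, tin_c below 0.03 m/s and contact force between each of tin_b, tin_c and the fingers below 0.05 N and contact force between tin_b and table between 0.5 and 2.2 N and contact force between tin_c and table between 0.5 and 2.2 N) or (((horizontal distance between pot_lid and pot_right below 0.03 m and horizontal distance between tin_b and pot_left below 0.03 m) or (horizontal distance between pot_lid and pot_left below 0.03 m and horizontal distance between tin_b and pot_right below 0.03 m)) and height (world z) of tin_b above 0.1 m and angle between tin_b's own z axis and vertical below 0.2 rad and linear speed of tin_b below 0.05 m/s and contact force between tin_b and the fingers above 0.3 N and contact force between tin_b and pot_left below 0.05 N and contact force between tin_b and pot_right below 0.05 N and contact force between tin_b and pot_lid below 0.05 N and contact force between tin_b and tin_a below 0.05 N and contact force between tin_b and tin_c below 0.05 N and height (world z) of each of tin_a, tin_c below 0.006 m and angle between each of tin_a, tin_c's own z axis and vertical below 0.1 rad and linear speed of each of tin_a, tin_c below 0.03 m/s and contact force between each of tin_a, tin_c and the fingers below 0.05 N and contact force between tin_a and table between 0.5 and 2.2 N and contact force between tin_c and table between 0.5 and 2.2 N) or (((horizontal distance between pot_lid and pot_right below 0.03 m and horizontal distance between tin_c and pot_left below 0.03 m) or (horizontal distance between pot_lid and pot_left below 0.03 m and horizontal distance between tin_c and pot_right below 0.03 m)) and height (world z) of tin_c above 0.1 m and angle between tin_c's own z axis and vertical below 0.2 rad and linear speed of tin_c below 0.05 m/s and contact force between tin_c and the fingers above 0.3 N and contact force between tin_c and pot_left below 0.05 N and contact force between tin_c and pot_right below 0.05 N and contact force between tin_c and pot_lid below 0.05 N and contact force between tin_c and tin_a below 0.05 N and contact force between tin_c and tin_b below 0.05 N and height (world z) of each of tin_a, tin_b below 0.006 m and angle between each of tin_a, tin_b's own z axis and vertical below 0.1 rad and linear speed of each of tin_a, tin_b below 0.03 m/s and contact force between each of tin_a, tin_b and the fingers below 0.05 N and contact force between tin_a and table between 0.5 and 2.2 N and contact force between tin_b and table between 0.5 and 2.2 N))); the arm keeps its last pose, push and grip.
It fails at once if a tin is tipped over (angle between any of tin_a, tin_b, tin_c's own z axis and vertical above 0.6 rad).
It fails at once if a tin is dropped from more than about 1 cm ((linear speed of tin_a above 0.5 m/s and contact force between tin_a and the fingers below 0.02 N) or (linear speed of tin_b above 0.5 m/s and contact force between tin_b and the fingers below 0.02 N) or (linear speed of tin_c above 0.5 m/s and contact force between tin_c and the fingers below 0.02 N)).
It fails at once if the lid or the carrot slice is shifted (distance of pot_lid from where it was at the start of the episode above 0.015 m or distance of carrot_slice from where it was at the start of the episode above 0.03 m).
It fails at once if another toy is pushed more than 3 cm (distance of any of shaker, beaker, bun, spoon, whisk, jug from where it was at the start of the episode above 0.03 m).
It also fails if it takes over 70 s, if anything falls off the work surface, if the arm or the gripper's body presses on something with over 40 N, if the wrist force passes 120 N, or if a joint passes its speed limit or range.

### The arm

A 7-joint arm with a two-finger parallel gripper is mounted at the origin on the work surface. World frame = base frame: x ahead of the robot, y to its left, z up, the work surface at z = 0. Lengths are in m, angles in rad, forces in N, time in s.
With the tool pointing down it reaches from about 0.4 to 0.875 m from the base axis. Payload 6.5 kg.
Tool frame: the origin (TCP) lies at the very end of the fingers, on their centre line; the grasp point (between the pads) lies 19 mm behind it; z points along the fingers, y is the line along which they close (so a half turn about z gives the same grasp; the last joint's range is limited). The gripper opens to 88 mm and grips with 3 to 60 N. Pads are 18 mm wide; open, the fingers measure 123 mm over their backs; the gripper's body (75 mm by 187 mm) begins 45 mm behind the grasp point.
Start: joints at [-1.177, 0.536, -0.004, 1.538, 0.003, 1.067, -0.071], TCP at [0.288, 0.582, 0.199] pointing down, gripper open.
Joint ranges: [-2.7, 2.7], [-0.37, 2.16], [-1.27, 1.26], [0.24, 2.4], [-1.31, 4.45], [0.19, 1.91], [-2.76, 2.76]. Speed limits (rad/s): [2.39, 2.39, 3.14, 3.14, 3.14, 3.14, 3.14].

### API

Orientations are given as a unit quaternion [w, x, y, z].
In Python, from plant import r, command_gripper, cams, ticket gives the robot as it stands. Calls block until the motion is done:
- r.move_to(position, orientation): joint-space move of the TCP to a pose.
- r.move_l(position, ori=None, rate=0.15, stop_force=None): straight line of the TCP; ori=None keeps the orientation; rate is the mean speed in m/s. With stop_force (N) it stops when the force on the tool has changed by that much, and returns True; else False.
- r.movej(angles): joint-space move.
- command_gripper(opening): finger opening in m; the grip force is fixed at half the most; returns when the fingers have stopped.
- r.wait(seconds).
- r.ik(position, orientation): joint angles nearest the present ones, or None.
- r.read_state(): the state.
- cams.snapshot(name): name is "side" or "top" or "wrist"; returns (picture, depth): 384x512x3 uint8, blue, green, red; 384x512 float32, m along the optical axis (not along the pixel's ray), 0 where there is no reading.
- cams.camera_model(name): a dict with "fovy" (degrees; the focal length in pixels is half the picture's height over the tangent of half this angle, whatever the lens; pixels are square), "cx", "cy" (the principal point, pixels), "k1" (the pictures are not rectified: a ray, as slopes to the right and down, at radius r is drawn at 1 + k1 r^2 times it, then the intrinsics apply), "R" (3x3) and "t" (3): a world point X has camera coordinates R X + t. Camera axes: x right, y down, z forward; pixel columns grow to the right and rows downward; lengths in m; the calibration is good to about 2 mm. A picture is of the moment at which its call begins: read the wrist's pose just before it. camera_model takes no time and is no camera call; for the wrist camera it gives the pose at the moment of the call.
A pose or a line that the arm cannot do raises r.Unreachable and nothing moves.
- ticket.hand_in(): hands the job in; it is judged then, once.
The state is a dict: "time_s": time; "joint_pos": joint angles; "qvel": joint speeds; "tau": joint torques, N m; "tool_pos": TCP position; "orientation": TCP orientation; "wrist_force": force on the tool from outside, world axes, zero at the start; "wrist_torque": the same for the moment, N m; "width": finger opening in m; "grip_force": force on a finger pad.
Only numpy, scipy, OpenCV 4.12 (cv2) and the standard library are available. Lean on these libraries where they do the work, as an engineer would, in place of code of your own. Each camera call takes 0.05 s, during which the arm holds its last target. There are 200 camera calls.

## Working session

There is one attempt and no reset: what is moved stays moved. The work goes in short steps, each a Python script; the robot and the scene stay as the last script left them, time stands still between calls to the robot, and variables do not carry over. Pictures are saved under pics/ and viewed, at most 10 in all, crops included, and the job is handed in when it is done.

```bash
ls; mkdir -p pics
cat > h.py <<'E'
import numpy as np, cv2
from plant import r, command_gripper, cams, ticket
def unproj(m,u,v,d):
    f=192/np.tan(np.radians(m["fovy"])/2)
    K=np.array([[f,0,m["cx"]],[0,f,m["cy"]],[0,0,1]])
    x,y=(u-m["cx"])/f,(v-m["cy"])/f; xd,yd=x,y
    for _ in range(20):
        s=1+m["k1"]*(x*x+y*y); x,y=xd/s,yd/s
    return np.array(m["R"]).T@(np.array([x*d,y*d,d])-np.array(m["t"]))
def cloud(m,dep):
    v,u=np.mgrid[:384,:512].astype(float)
    f=192/np.tan(np.radians(m["fovy"])/2)
    xd,yd=(u-m["cx"])/f,(v-m["cy"])/f; x,y=xd,yd
    for _ in range(20):
        s=1+m["k1"]*(x*x+y*y); x,y=xd/s,yd/s
    P=np.stack([x*dep,y*dep,dep],-1)-np.array(m["t"])
    P=P@np.array(m["R"]); P[dep<=0]=np.nan
    return P
E
python3 - <<'E'
from h import *
print({k:v for k,v in r.read_state().items()})
for n in("top","side"):
    p,d=cams.snapshot(n); m=cams.camera_model(n); np.savez("pics/"+n,p=p,d=d,P=cloud(m,d)); print(n,m)
    cv2.imwrite(f"pics/{n}.png",cv2.resize(p,(768,576)))
E
```

```text
pics
{'time_s': 0.0, 'joint_pos': array([-1.17723519,  0.53715927, -0.00444731,  1.53884363,  0.00262176,
        1.06728336, -0.07117797]), 'qvel': array([-0.00055788, -0.00061924, -0.00047691, -0.00098814,  0.00018081,
        0.00066488, -0.00121424]), 'tau': array([-7.79682955e-05, -5.70969558e+01,  9.90988724e-01, -2.51594818e+01,
       -5.61985548e-02,  1.80187484e-02,  1.51185291e-04]), 'tool_pos': array([0.28815217, 0.58189703, 0.19805502]), 'orientation': array([-1.24156846e-04,  2.27806677e-01,  9.73706016e-01, -8.34781008e-04]), 'wrist_force': array([ 0.08921075,  0.49618357, -0.16001471]), 'wrist_torque': array([0.00536277, 0.00987115, 0.00393115]), 'grip_force': 0.0, 'width': 0.08836755131451761}
top {'fovy': 50.641226043752326, 'cx': 261.51813007942553, 'cy': 191.71391551712892, 'k1': -0.013130607642069688, 'R': array([[-0.0208075 , -0.99961492,  0.01835903],
       [-0.98972152,  0.01799594, -0.14187124],
       [ 0.14148622, -0.02112231, -0.98971486]]), 't': array([-0.00957747,  0.56514289,  1.1161842 ])}
side {'fovy': 54.888794982694165, 'cx': 248.9571598018453, 'cy': 192.04066265043528, 'k1': -0.08103520414695903, 'R': array([[ 0.83252274, -0.55347678, -0.023861  ],
       [-0.28517143, -0.39122398, -0.87499774],
       [ 0.47495594,  0.73525999, -0.48353862]]), 't': array([-0.46407949,  0.23133936,  0.69209611])}
```

View pics/top.png

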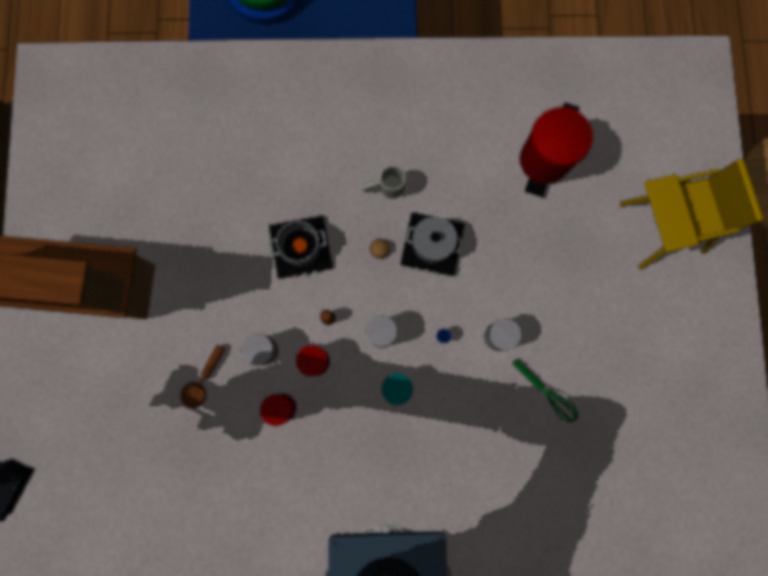

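View pics/side.png

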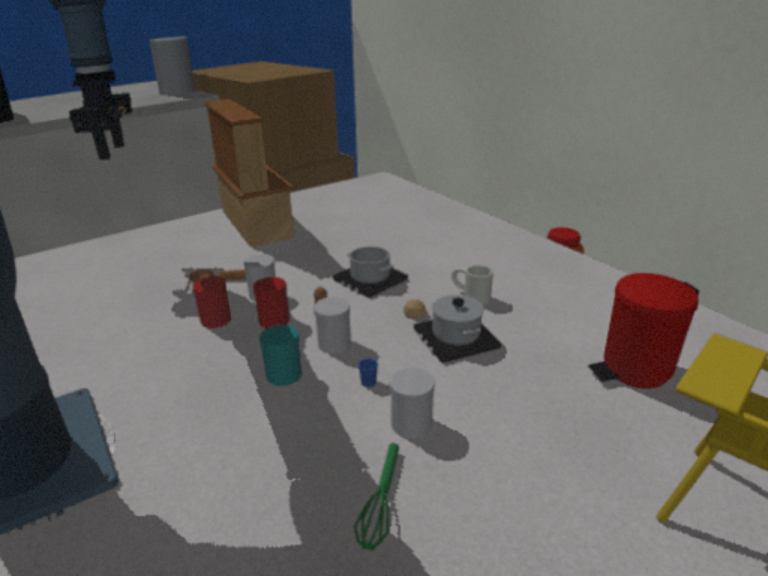

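Candidates, in enlarged top-view pixels:
- Tins (plain metal): (260,349), (381,331) and (505,334).
- Look-alikes: red at (312,360) and (277,409), turquoise at (397,388). Not meant.
- Open pot with carrot: (300,243), the left one. The right pot, at (436,238), has the lid on.

Next I fit positions from depth and check the choice in a close crop.

Run:
```python
from h import *
D=np.load("pics/top.npz");P=D["P"];p=D["p"]
print("table z",np.nanmedian(P[120:130,150:170,2]))
for n,(u,v),zmin,zmax,R in [("L",(260,349),.06,.09,.029),("M",(381,331),.06,.09,.029),("R",(505,334),.06,.09,.029),("red1",(312,360),.06,.09,.029),("red2",(277,409),.06,.09,.029),("tq",(397,388),.06,.09,.029),("potL",(300,243),.047,.065,.04),("potR",(436,238),.047,.065,.042),("shaker",(327,317),.03,.06,.015),("beaker",(444,336),.02,.05,.015),("bun",(380,248),.012,.04,.02),("spoon",(212,362),.005,.03,0),("jug",(392,182),.04,.07,.025)]:
    u/=1.5;v/=1.5
    Q=P[int(v)-26:int(v)+26,int(u)-26:int(u)+26]; c=P[int(v),int(u)]
    Q=Q.reshape(-1,3);Q=Q[(Q[:,2]>zmin)&(Q[:,2]<zmax)&(np.hypot(*(Q[:,:2]-c[:2]).T)<(.05 if R<.03 else .065))]
    (cx,cy),rr=cv2.minEnclosingCircle(Q[:,:2].astype(np.float32))
    print(n,"center px",c.round(3),"circle",round(cx,3),round(cy,3),round(rr,3),"mean",Q.mean(0).round(3),len(Q))
cv2.imwrite("pics/crop.png",cv2.resize(p[130:290,110:400],None,fx=2.7,fy=2.7,interpolation=cv2.INTER_CUBIC))
```

```text
table z 0.0001321085630755654
L center px [0.454 0.223 0.076] circle 0.453 0.229 0.029 mean [0.453 0.228 0.074] 367
M center px [0.482 0.002 0.076] circle 0.482 0.003 0.029 mean [0.482 0.003 0.075] 349
R center px [ 0.472 -0.222  0.077] circle 0.471 -0.224 0.029 mean [ 0.471 -0.223  0.075] 353
red1 center px [0.43  0.128 0.073] circle 0.43 0.131 0.029 mean [0.43  0.13  0.075] 360
red2 center px [0.346 0.192 0.077] circle 0.344 0.194 0.029 mean [0.344 0.194 0.074] 381
tq center px [ 0.379 -0.023  0.078] circle 0.377 -0.024 0.029 mean [ 0.377 -0.023  0.075] 358
potL center px [0.658 0.157 0.023] circle 0.657 0.159 0.054 mean [0.655 0.16  0.054] 168
potR center px [nan nan nan] circle 0.0 0.0 0.0 mean [nan nan nan] 0
shaker center px [0.511 0.103 0.052] circle 0.515 0.106 0.013 mean [0.514 0.105 0.047] 64
beaker center px [ 0.473 -0.12   0.004] circle 0.473 -0.115 0.014 mean [ 0.474 -0.117  0.032] 40
bun center px [0.645 0.002 0.03 ] circle 0.64 -0.011 0.036 mean [0.647 0.    0.021] 141
spoon center px [0.433 0.324 0.022] circle 0.428 0.323 0.046 mean [0.431 0.326 0.016] 180
jug center px [ 0.786 -0.024  0.001] circle 0.775 -0.013 0.035 mean [ 0.775 -0.017  0.054] 144<stdin>:9: RuntimeWarning: Mean of empty slice.
  ret = um.true_divide(
```

View pics/crop.png

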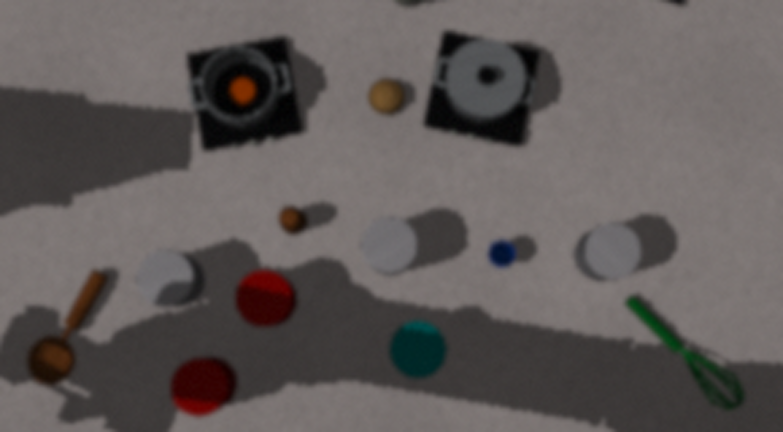

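Three plain grey tins stand at crop (166,278), (389,245) and (611,250). Their fitted tops are 75 mm high with a 29 mm radius, as specified. The red and turquoise tins are excluded. The left pot is open with the carrot in it, at (0.657,0.159). The lidded pot is on the right. I start with the left tin.

```bash
cat >> h.py <<'E'
def quat(deg):  # tool down, closing line at deg from world x; pick the wrist turn needing least joint-7 angle
    b=np.radians(90+deg)/2
    return [np.array([0,np.cos(c),np.sin(c),0]) for c in (b,b+np.pi/2)]
def best(pos,deg):
    c=[(q,r.ik(pos,q)) for q in quat(deg)]
    c=[(q,j) for q,j in c if j is not None]
    return min(c,key=lambda t:abs(t[1][6]))[0]
def fz(n=6):
    r.wait(.4); s=[]
    for _ in range(n): s.append(r.read_state()["wrist_force"][2]); r.wait(.05)
    return np.mean(s)
def weigh(x,y,q):
    if r.move_l([x,y,.12],q,.2): pass
    s=r.move_l([x,y,.023],rate=.1,stop_force=8)
    if s: print("contact on descent",r.read_state()["tool_pos"]); return None
    f0=fz(); command_gripper(.03); st=r.read_state(); print("grip",st["width"],st["grip_force"])
    r.move_l([x,y,.065],rate=.06); w=f0-fz(); print("weight N",w,"t",r.read_state()["time_s"]); return w
def putdown(x,y):
    print("stop",r.move_l([x,y,.0235],rate=.04,stop_force=6),r.read_state()["tool_pos"])
    command_gripper(.088); r.move_l([x,y,.12],rate=.12)
E
python3 - <<'E'
from h import *
P=np.load("pics/top.npz")["P"].reshape(-1,3); D=P[(P[:,2]>.1)&(P[:,1]>.3)&(P[:,0]>.2)]; print("dresser min",D.min(0),len(D))
q=best([.453,.229,.023],0); print(q, r.ik([.453,.229,.023],q))
r.move_l([.33,.40,.21],q,.2)
r.move_l([.453,.229,.14],q,.2)
print(r.read_state()["joint_pos"].round(2))
w=weigh(.453,.229,q)
E
```

```text
dresser min [0.21817288 0.43355432 0.10004458] 4759
[0.         0.70710678 0.70710678 0.        ] [-0.74559115  0.58678441  0.23948965  2.03257795 -0.254027    0.54992957
 -0.32715144]
[-0.82  0.39  0.32  1.98 -0.17  0.8  -0.4 ]
grip 0.05710365727864838 29.99560922384262
weight N 0.9138833598775526 t 6.8083
```

Run:
```python
from h import *
putdown(.453,.229)
q=best([.482,.003,.023],0)
r.move_l([.482,.003,.14],q,.2)
w=weigh(.482,.003,q)
```

```text
stop False [0.45320432 0.22912769 0.02372709]
grip 0.05712652832970787 29.995289146900177
weight N 1.0812728647300527 t 15.0417
```

Run:
```python
from h import *
putdown(.482,.003)
q=best([.471,-.224,.023],-30)
r.move_l([.471,-.224,.14],q,.2)
w=weigh(.471,-.224,q)
if w and w>2:
    r.move_l([.471,-.224,.25],rate=.12)
    for p,d in (("top",0),("side",0)):
        im,_=cams.snapshot(p); cv2.imwrite(f"pics/{p}2.png",cv2.resize(im,(768,576)))
```

```text
stop False [0.48223523 0.00300716 0.02370896]
grip 0.05717879290991346 29.997704923152924
weight N 3.5862231614624207 t 23.2833
```

View pics/side2.png

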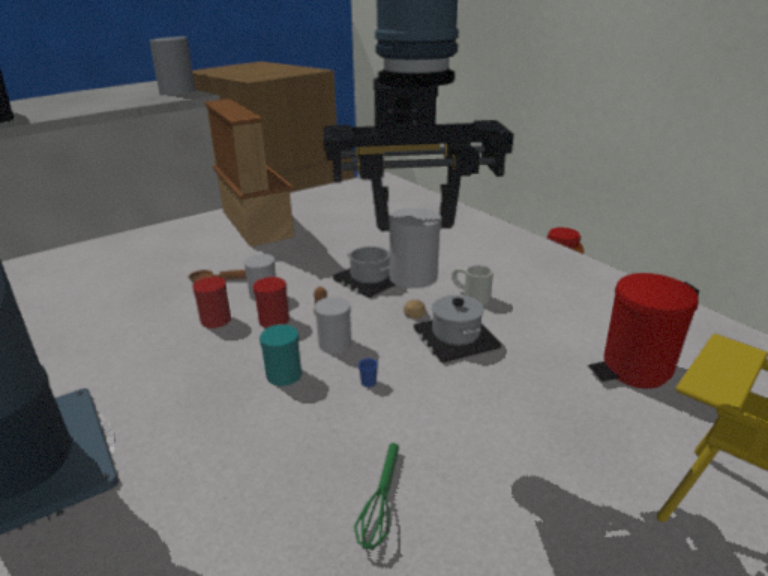

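The right tin, at 3.59 N against 0.91 and 1.08 N, is the heaviest. It hangs upright at (414,248). The two lighter tins stand at (260,277) and (333,325), and everything else is in place.

Run:
```python
from h import *
q=best([.657,.159,.25],0)
r.move_l([.52,-.03,.25],rate=.12)
r.move_l([.657,.159,.25],q,.1)
r.move_l([.657,.159,.165],rate=.08)
r.wait(.8); s=r.read_state(); print(s["tool_pos"],s["orientation"],s["width"],s["grip_force"],s["wrist_force"],s["time_s"])
im,d=cams.snapshot("top"); cv2.imwrite("pics/top3.png",cv2.resize(im,(768,576)))
im,d=cams.snapshot("side"); P=cloud(cams.camera_model("side"),d).reshape(-1,3)
Q=P[(np.hypot(P[:,0]-.657,P[:,1]-.159)<.06)&(P[:,2]>.1)&(P[:,2]<.18)]; print("tin z",Q[:,2].min(),Q.mean(0))
cv2.imwrite("pics/side3.png",cv2.resize(im,(768,576)))
```

```text
[0.65700807 0.15900987 0.16498261] [-1.26188393e-05  7.07111645e-01  7.07101917e-01  8.72275809e-07] 0.05724520261791657 29.988687336444855 [ 0.52553464 -0.57322975 -3.89270154] 31.3917
tin z 0.14146223288669388 [0.64410735 0.14018857 0.16147222]
```

View pics/side3.png

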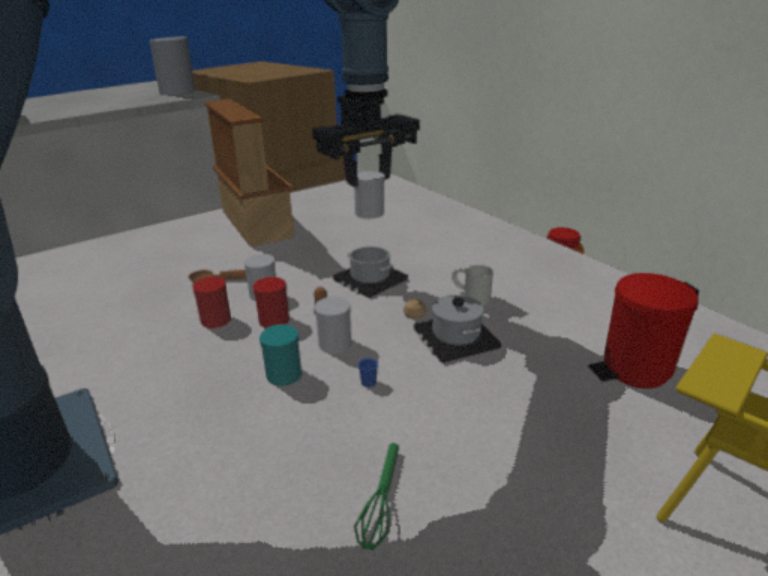

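View pics/top3.png

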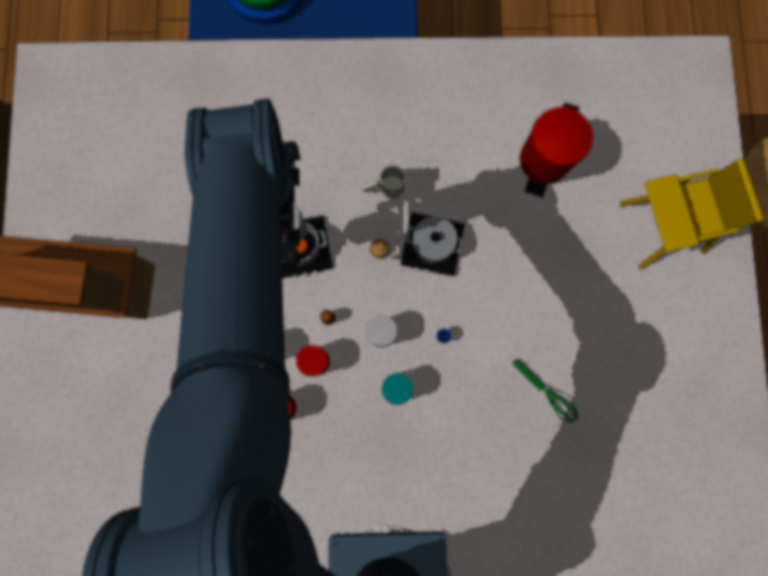

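The tin hangs upright at side (369,195), right above the open pot at (370,265), with its underside at about 0.141 m. In the top view the lid (436,238) and the middle tin (381,331) have not moved. The side view shows the left tin upright at (260,277).

```bash
python3 -c "
from h import *
print(ticket.hand_in())"
```

```text
the job is handed in; nothing more can be done
None
```

The job is handed in: the robot's right-hand tin was the heaviest (3.6 N, against 0.9 and 1.1 N) and is held upright about 14 cm above the table over the open left pot, with the two lighter tins standing back on the table; the result of the judging was not shown.

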